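# Empty the drop-bottom specimen bin into its tray

## Task

Push the collecting tray along its guides fully home under the blue specimen bin, up against the end stop. Then push the red latch lever towards the bin to drop its floor, so that all three specimens fall into the tray, and let go. Leave the two bottles and the swab jar standing where they are.

Things in the scene. Friction and masses are not known exactly. Their poses are not given: they have to be found in the camera images.
- bin: Fixed drop-bottom bin on an aluminium stand. Origin on the bench under the bin's centre, z up. The open-topped blue bin is 108 (x) by 104 (y) mm outside, from 164 to 224 mm above the bench, with its floor plate at 160 mm. Four legs at x = +-96, y = +-58 mm, 14 mm square, 198 mm high. The latch is in front (-x); the tray goes in underneath from the +y side, moving towards -y.
- tray: Loose grey collecting tray, about 0.4 kg (varies), open on top: 160 (x) by 170 (y) by 50 mm high, walls 4 mm. Origin at the centre of its underside, axes nearly parallel to the bin's. Starts between the guides, drawn out 75 to 135 mm towards the bin's +y.
- tray_handle (a point): Middle of the bar handle on the tray's +y end: a steel bar about 10 mm thick, 90 mm long parallel to the tray's x, 35 mm outside the end wall, 30 mm above the bench; tray frame (0, 120, 30) mm. Pushing the middle of its outer (+y) side towards -y slides the tray; this takes 1 to 4 N.
- latch_pad (a point): Centre of the front face (facing the bin's -x) of the red pad atop the latch lever: 44 mm wide (y), 32 high, 9 thick, 261 mm above the bench, 110 mm in front (-x) of the bin's origin. Push it towards the bin's +x: the floor drops after about 17 mm, the stop is at about 30 mm. It takes about 2 N at first, 4 to 10 N near the stop; let go, the lever springs back.
- latch (a joint): Angle of the latch lever: 0 latched, grows as the pad is pushed towards the bin; the floor is released at about 0.3 rad, stop at 0.55 rad.
- bin_floor (a joint): Angle of the bin's hinged floor: 0 shut, 1.45 rad hanging open. It is hinged along the bin's back (+x) lower edge and falls open by its own weight and that of the specimens when the latch lets go.
- specimen_0 (a point): Centre of a black resin-mounted specimen, a disc 31 mm across and 18 mm high, about 20 g, loose on the bin's floor.
- specimen_2 (a point): Centre of the green resin-mounted specimen, 31 mm across and 24 mm high, loose on the bin's floor.
- specimen_3 (a point): Centre of the other black resin-mounted specimen, 31 mm across and 18 mm high, loose on the bin's floor.
- mount_0: The black specimen of specimen_0; origin at the centre of its underside.
- mount_2: The green specimen; origin at the centre of its underside.
- mount_3: The black specimen of specimen_3; origin at the centre of its underside.
- etchant: Bystander: white bottle with a red cap, 48 mm across, 115 mm high, behind the bin. Origin under its centre.
- cleaner: Bystander: brown bottle with a black cap, 54 mm across, 132 mm high, behind the bin. Origin under its centre.
- swab_jar: Bystander: clear jar of cotton swabs, 68 mm across, 82 mm high, to the right of the bin. Origin under its centre.
- tray_home (a point): Fixed point on the bench under the bin where the tray's origin lies when the tray is fully home; axes as the bin's. Two guides parallel to the bin's y, 12 mm high, inner faces at x = +-84 mm, run from the end stop (face at y = -86 mm) out to about y = +270 mm.
Mind the look-alikes: they are no part of the job. What is shaped like the mount_0 but orange or pink is not meant. What is shaped like the mount_2 but brown is not meant.

How it is judged (in metres and radians):
On the way, in this order (a step that is already met when the one before it is completed fails the run):
1. the tray is fully home under the bin, with the floor still shut (y of tray in the frame of bin between -0.01 and 0.008 m and x of tray in the frame of bin between -0.015 and 0.015 m and height (world z) of tray below 0.012 m and value of joint bin_floor below 0.15 rad), for 0.2 s.
2. the latch is released and the floor has swung open (value of joint bin_floor above 1 rad), for 0.2 s.
At the end, for the whole second after the job is handed in: All three specimens lie at rest inside the tray (centres within its walls, below its 50 mm rim); the tray stands flat on the bench, home under the bin to within 15 mm; the bin's floor hangs open by more than 1 rad; the latch lever is let go and has sprung back (y of tray in the frame of bin between -0.01 and 0.015 m and x of tray in the frame of bin between -0.015 and 0.015 m and height (world z) of tray below 0.012 m and x of specimen_0 in the frame of tray between -0.076 and 0.076 m and y of specimen_0 in the frame of tray between -0.081 and 0.081 m and z of specimen_0 in the frame of tray between 0 and 0.05 m and linear speed of each of mount_0, mount_2, mount_3 below 0.03 m/s and x of specimen_2 in the frame of tray between -0.076 and 0.076 m and y of specimen_2 in the frame of tray between -0.081 and 0.081 m and z of specimen_2 in the frame of tray between 0 and 0.05 m and x of specimen_3 in the frame of tray between -0.076 and 0.076 m and y of specimen_3 in the frame of tray between -0.081 and 0.081 m and z of specimen_3 in the frame of tray between 0 and 0.05 m and value of joint bin_floor above 1 rad and value of joint latch below 0.1 rad); the robot touches nothing.
It fails at once if the red-capped bottle was disturbed (moved more than 30 mm) (distance of etchant from where it was at the start of the episode above 0.03 m).
It fails at once if the black-capped bottle was disturbed (moved more than 30 mm) (distance of cleaner from where it was at the start of the episode above 0.03 m).
It fails at once if the swab jar was disturbed (moved more than 30 mm) (distance of swab_jar from where it was at the start of the episode above 0.03 m).
It also fails if it takes over 42 s, if anything falls off the work surface, if the arm or the gripper's body presses on something with over 40 N, if the wrist force passes 120 N, or if a joint passes its speed limit or range.

## Robot

A 6-joint arm with a two-finger parallel gripper is mounted at the origin on a cart in front of the work surface, level with it; the furniture and walls round the work are solid. World frame = base frame: x ahead of the robot, y to its left, z up, the work surface at z = 0. Lengths are in mm, angles in rad, forces in N, time in s.
With the tool pointing down it reaches from about 300 to 775 mm from the base axis. Payload 14.6 kg.
Tool frame: the origin (TCP) lies at the very end of the fingers, on their centre line; the grasp point (between the pads) lies 19 mm behind it; z points along the fingers, y is the line along which they close (so a half turn about z gives the same grasp; the last joint's range is limited). The gripper opens to 94 mm and grips with 3 to 60 N. Pads are 16 mm wide; open, the fingers measure 119 mm over their backs; the gripper's body (75 mm by 177 mm) begins 78 mm behind the grasp point.
Start: joints at [1.268, 0.3, 1.521, -0, 1.321, -0.067], TCP at [128.489, 534.771, 205.446] pointing down, gripper open.
Joint ranges: [-3.03, 3.03], [-0.79, 2.21], [0.23, 2.52], [-1.04, 4.18], [0, 3.07], [-2.55, 2.55]. Speed limits (rad/s): [2.22, 2.22, 2.57, 3.14, 3.14, 3.14].

## Interface

Orientations are given as [roll, pitch, yaw] about the fixed x, y, z axes, in that order (R = Rz(yaw) Ry(pitch) Rx(roll)).
In Python, from cell import manip, camera, get_calibration gives the robot as it stands.
- The arm moves only by the tool arm_command, never from a script. Its argument "targets" is a list of rows, each an object of numbers: "hand": the opening, from -1 (shut) to 1 (fully open), so that 0 is half open; "x", "y", "z": the shift along the tool's x, y, z in m; "yaw": the turn about the tool's z in rad. In form: [{"hand": .., "x": .., "y": .., "z": .., "yaw": ..}, ...]. A call has 1 to 10 rows; each row shifts and turns the commanded pose from where the row before left it, along the tool's axes as they then stand; what a row does not reach is not made up. A row lasts 1/10 s, in which the tool goes at most 50 mm and 8.59 degrees, less where a joint would pass 70% of its speed; a pose out of reach is approached as far as the arm can. A call is refused whole if a number of a shift passes 0.05 or a number of a turn 0.15, either way. A call with a gripper value outside its range is refused whole. The fingers move at their own pace and stop on an object; "newtons" is the grip in N (left out, the last holds). Time passes only in rows, so rows that do not move let the fingers close. It gives the time, the measured TCP pose, the force, the opening and the grip force at its end, in the units of the state.
- manip.read_state(): the state, without advancing time (a new reading comes with each control period).
- camera(name): name is "side" or "top"; returns the picture (420x560x3 uint8, red, green, blue); there is no depth.
- get_calibration(name): a dict with "K" (3x3 intrinsics, pixels), "cam_to_world" (4x4, takes a point from camera to world coordinates). Camera axes: x right, y up, looking along -z (the intrinsics and any distortion apply to the point x, -y, -z); pixel columns grow to the right and rows downward; lengths in mm; the calibration is good to about 2 mm. A picture is of the moment at which its call begins. get_calibration takes no time and is no camera call.
- manip.sign_off(): hands the job in; it is judged then, once.
The state is a dict: "clock": time; "joints": joint angles; "qd": joint speeds; "effort": joint torques, N m; "eef_pos": TCP position; "eef_rot": TCP orientation; "wrist_force": force on the tool from outside, world axes, zero at the start; "moment": the same for the moment, N m; "finger_gap": finger opening in mm; "finger_force": force on a finger pad.
Only numpy, scipy, OpenCV 4.12 (cv2) and the standard library are available. Lean on these libraries where they do the work, as an engineer would, in place of code of your own. Each camera call takes 0.05 s, during which the arm holds its last target. There are 200 camera calls.

## Working session

There is one attempt and no reset: what is moved stays moved. The work goes in short steps, Python scripts to look and compute and a tool call to move; the robot and the scene stay as the last step left them, time stands still between calls to the robot, and variables do not carry over. Pictures are saved under pics/ and viewed, at most 11 in all, crops included, and the job is handed in when it is done.

Besides the shell and the picture viewer there is one more tool, called after "Request:" by a JSON object that holds its "method" and its "body". arm_command: Moves the arm, as the interface text tells. Its arguments: {"type":"object","properties":{"targets":{"type":"array"},"newtons":{"type":"number"}},"required":["targets"]}

```bash
mkdir -p pics
python3 - <<'E'
from cell import manip, camera, get_calibration
import cv2
for n in("side","top"):
    cv2.imwrite(f"pics/{n}0.png",camera(n)[:,:,::-1]); c=get_calibration(n); print(n,c)
print(manip.read_state())
E
```

```text
side {'K': array([[453.2644009 ,   0.        , 279.24843146],
       [  0.        , 453.2644009 , 207.55065746],
       [  0.        ,   0.        ,   1.        ]]), 'cam_to_world': array([[ 7.88792044e-01,  2.61120846e-01, -5.56437791e-01,
        -1.87971159e+01],
       [-6.14611657e-01,  3.23697020e-01, -7.19355788e-01,
        -9.91559365e+02],
       [-7.72153713e-03,  9.09415275e-01,  4.15817550e-01,
         6.77189404e+02],
       [ 0.00000000e+00,  0.00000000e+00,  0.00000000e+00,
         1.00000000e+00]])}
top {'K': array([[545.36152139,   0.        , 278.70849943],
       [  0.        , 545.36152139, 207.72355243],
       [  0.        ,   0.        ,   1.        ]]), 'cam_to_world': array([[ 2.24894207e-02,  9.88394762e-01, -1.50233222e-01,
         4.48737819e+02],
       [-9.99745530e-01,  2.24987047e-02, -1.63809267e-03,
        -1.51616787e+02],
       [ 1.76097068e-03,  1.50231832e-01,  9.88649228e-01,
         1.37453163e+03],
       [ 0.00000000e+00,  0.00000000e+00,  0.00000000e+00,
         1.00000000e+00]])}
{'clock': 0.1, 'joints': array([ 1.26840741e+00,  3.00398938e-01,  1.52150840e+00,  1.16222465e-05,
        1.32068348e+00, -6.65839201e-02]), 'qd': array([-0.00071956,  0.00011132, -0.00068   ,  0.00037012,  0.00017956,
       -0.00054036]), 'effort': array([ 1.25610241e-03, -5.32648838e+01, -3.53285909e+01,  7.09965988e-02,
        2.34872400e-02, -7.58294777e-05]), 'eef_pos': array([128.41778106, 534.56475531, 204.95665413]), 'eef_rot': array([-3.14059745e+00, -7.76452240e-05,  2.90578473e+00]), 'wrist_force': array([-0.59516435,  0.68976851,  0.17589705]), 'moment': array([ 0.00241848, -0.02816217,  0.02632662]), 'finger_force': 0.0, 'finger_gap': 93.89880817374039}
```

View pics/side0.png

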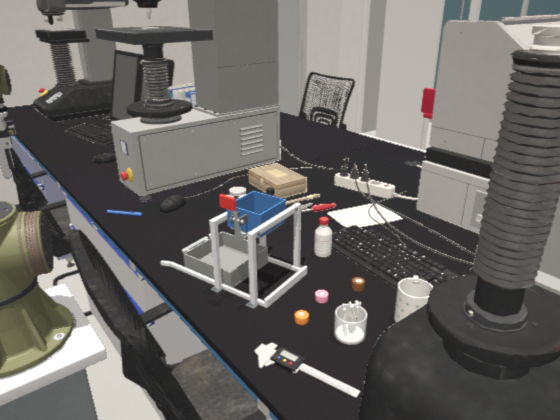

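View pics/top0.png

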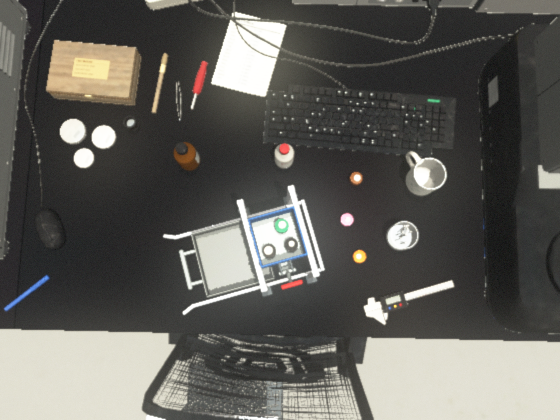

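The top view shows the bin near (277,238), the tray handle at the left near (188,270) and the red pad near (291,284). The three specimens in the bin are two black ones at (268,251) and (291,243) and a green one at (281,226). The orange (359,256), pink (347,219) and brown (356,178) ones are look-alikes lying on the bench. I'll enlarge the crop.

Run:
```python
import cv2
a=cv2.imread("pics/top0.png"); cv2.imwrite("pics/topc.png",cv2.resize(a[185:318,160:336],None,fx=4.5,fy=4.5,interpolation=cv2.INTER_CUBIC))
```

```text
(no output)
```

View pics/topc.png

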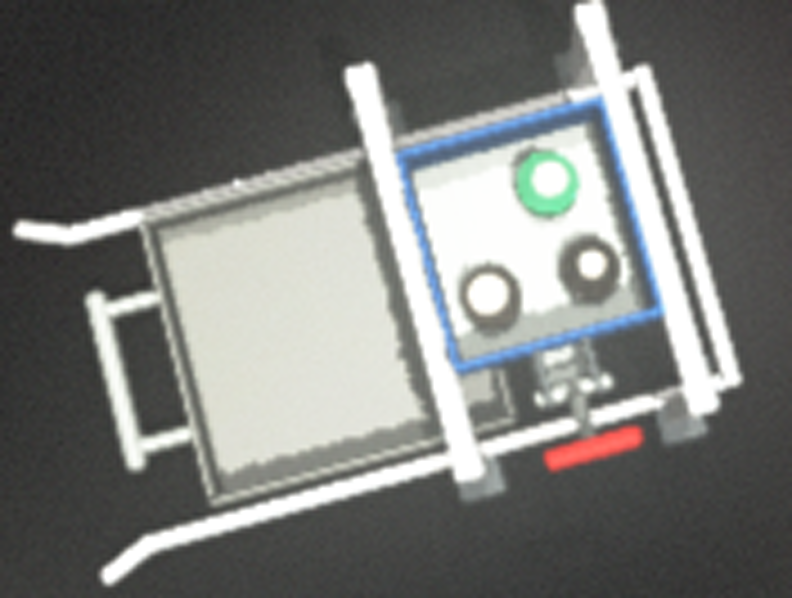

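The crop shows these positions:
- **Bin rim corners:** (397,152), (606,95), (663,315) and (456,370).
- **Handle bar:** from (95,293) to (137,468).
- **Tray rim, +y corners:** (143,222) and (212,503).
- **Red pad:** from (545,458) to (643,436).

```bash
cat > h.py <<'E'
import numpy as np
from cell import get_calibration
def px2w(name,uv,z):
    c=get_calibration(name);K=c["K"];T=c["cam_to_world"]
    d=np.linalg.inv(K)@[uv[0],uv[1],1]; d=T[:3,:3]@[d[0],-d[1],-d[2]]; o=T[:3,3]
    return (o+d*(z-o[2])/d[2])
def crop(p): return (160+(p[0]+.5)/4.5-.5,185+(p[1]+.5)/4.5-.5)
def w2px(name,P):
    c=get_calibration(name);T=np.linalg.inv(c["cam_to_world"]);q=T[:3,:3]@np.array(P,float)+T[:3,3]
    q=c["K"]@[q[0],-q[1],-q[2]]; return q[:2]/q[2]
E
python3 - <<'E'
from h import *
np.set_printoptions(precision=1,suppress=True)
# corners in bin frame: back-left(+x,+y),(+x,-y),(-x,-y),(-x,+y)
W=np.array([px2w("top",crop(p),224)[:2] for p in[(397,152),(606,95),(663,315),(456,370)]])
B=np.array([(54,52),(54,-52),(-54,-52),(-54,52)])
c=W.mean(0);Wc=W-c
yaw=np.arctan2((B[:,0]*Wc[:,1]-B[:,1]*Wc[:,0]).sum(),(B*Wc).sum())
R=np.array([[np.cos(yaw),-np.sin(yaw)],[np.sin(yaw),np.cos(yaw)]])
print("bin",c,yaw, "res",(Wc-(B@R.T)))
f=lambda p,z:(lambda w:(w,R.T@(w-c)))(px2w("top",crop(p),z)[:2])
for n,p,z in[("h1",(95,293),34),("h2",(137,468),34),("t1",(143,222),50),("t2",(212,503),50),("pad1",(545,458),275),("pad2",(643,436),275),("g1",(68,237),12),("g2",(150,545),12),("stop",(648,68),12),("stop2",(738,380),12)]: print(n,*f(p,z))
for q in[(0,0,0),(-110,0,261)]: print(c+R@q[:2])
# arm yaw
print(R)
E
```

```text
bin [ 562.5 -148.5] 0.2835741780334768 res [[-0.7 -1.1]
 [-0.3  0.5]
 [-0.2  2.1]
 [ 1.1 -1.5]]
h1 [542.6  88.9] [ 47.3 233.5]
h2 [448.7  61.6] [-50.5 233.5]
t1 [580.5  62. ] [ 76.2 197. ]
t2 [431.2  18.2] [-79.4 196.8]
pad1 [ 457.2 -157.4] [-103.6   21. ]
pad2 [ 467.8 -200.7] [-105.5  -23.6]
g1 [575.  109.4] [ 84.1 244.2]
g2 [407.3  56. ] [-91.8 239.8]
stop [ 677.7 -212. ] [ 92.8 -93.1]
stop2 [ 504.2 -264.4] [-88.4 -94.9]
[ 562.5 -148.5]
[ 456.9 -179.3]
[[ 1.  -0.3]
 [ 0.3  1. ]]
```

Request:
{"method": "arm_command", "body": {"targets": [{"hand": -1,"x": 0,"y": 0,"z": 0,"yaw": 0.1314},{"hand": -1,"x": 0,"y": 0,"z": 0,"yaw": 0.1314},{"hand": -1,"x": 0,"y": 0,"z": 0,"yaw": 0.1314},{"hand": -1,"x": 0,"y": 0,"z": 0,"yaw": 0.1314},{"hand": -1,"x": 0,"y": 0,"z": 0,"yaw": 0.1314},{"hand": -1,"x": 0,"y": 0,"z": 0,"yaw": 0.1314},{"hand": -1,"x": 0,"y": 0,"z": 0,"yaw": 0.1314},{"hand": -1,"x": 0,"y": 0,"z": 0,"yaw": 0.1314},{"hand": -1,"x": 0,"y": 0,"z": 0,"yaw": 0}]}}

```text
clock: 1.0
eef_pos: [128.5, 534.6, 205.1]
eef_rot: [-3.141, 0.001, 1.852]
wrist_force: [0.2, -1.0, 0.1]
finger_gap: 25.6
finger_force: 0.0
```

Request:
{"method": "arm_command", "body": {"targets": [{"hand": -1,"x": -0.036,"y": 0.016,"z": 0,"yaw": 0},{"hand": -1,"x": -0.036,"y": 0.016,"z": 0,"yaw": 0},{"hand": -1,"x": -0.036,"y": 0.016,"z": 0,"yaw": 0},{"hand": -1,"x": -0.036,"y": 0.016,"z": 0,"yaw": 0},{"hand": -1,"x": -0.036,"y": 0.016,"z": 0,"yaw": 0},{"hand": -1,"x": -0.036,"y": 0.016,"z": 0,"yaw": 0},{"hand": -1,"x": -0.036,"y": 0.016,"z": 0,"yaw": 0},{"hand": -1,"x": -0.036,"y": 0.016,"z": 0,"yaw": 0},{"hand": -1,"x": -0.036,"y": 0.016,"z": 0,"yaw": 0},{"hand": -1,"x": -0.036,"y": 0.016,"z": 0,"yaw": 0}]}}

```text
clock: 2.0
eef_pos: [383.6, 232.6, 205.5]
eef_rot: [3.141, -0.0, 1.859]
wrist_force: [0.6, 0.6, -0.2]
finger_gap: 0.4
finger_force: 0.0
```

Request:
{"method": "arm_command", "body": {"targets": [{"hand": -1,"x": -0.036,"y": 0.016,"z": 0,"yaw": 0},{"hand": -1,"x": -0.036,"y": 0.016,"z": 0,"yaw": 0},{"hand": -1,"x": -0.036,"y": 0.016,"z": 0,"yaw": 0},{"hand": -1,"x": -0.036,"y": 0.016,"z": 0,"yaw": 0},{"hand": -1,"x": 0,"y": 0,"z": 0,"yaw": 0},{"hand": -1,"x": 0,"y": 0,"z": 0,"yaw": 0}]}}

```text
clock: 2.6
eef_pos: [484.6, 113.3, 205.1]
eef_rot: [-3.141, -0.0, 1.856]
wrist_force: [-0.4, -0.4, -0.5]
finger_gap: 0.6
finger_force: 0.0
```

Request:
{"method": "arm_command", "body": {"targets": [{"hand": -1,"x": 0,"y": 0,"z": 0.04,"yaw": 0},{"hand": -1,"x": 0,"y": 0,"z": 0.04,"yaw": 0},{"hand": -1,"x": 0,"y": 0,"z": 0.04,"yaw": 0},{"hand": -1,"x": 0,"y": 0,"z": 0.04,"yaw": 0},{"hand": -1,"x": 0,"y": 0,"z": 0.028,"yaw": 0},{"hand": -1,"x": 0,"y": 0,"z": 0,"yaw": 0},{"hand": -1,"x": -0.008,"y": 0,"z": 0,"yaw": 0},{"hand": -1,"x": -0.008,"y": 0,"z": 0,"yaw": 0},{"hand": -1,"x": -0.004,"y": 0,"z": 0,"yaw": 0}]}}

```text
clock: 3.5
eef_pos: [491.3, 93.8, 19.1]
eef_rot: [3.139, 0.001, 1.855]
wrist_force: [-0.2, 0.3, -0.3]
finger_gap: 0.5
finger_force: 0.0
```

Run:
```python
from cell import camera
import cv2
a=camera("top")[:,:,::-1]; cv2.imwrite("pics/t1.png",cv2.resize(a[185:318,160:336],None,fx=4.5,fy=4.5,interpolation=cv2.INTER_CUBIC))
```

```text
(no output)
```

View pics/t1.png

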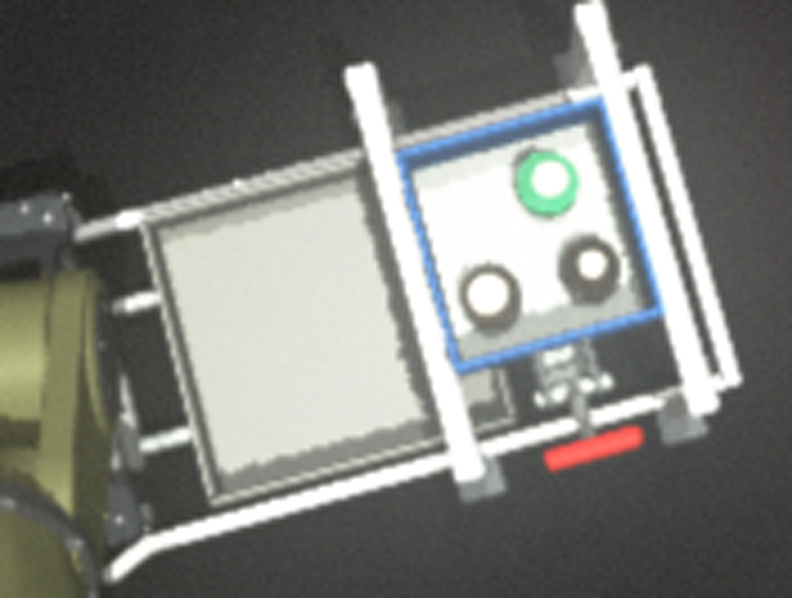

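The hand is behind the middle of the handle and the tray hasn't moved yet (rim still at (143,222)-(212,503)). Now I'll push it.

Request:
{"method": "arm_command", "body": {"targets": [{"hand": -1,"x": -0.006,"y": 0,"z": 0,"yaw": 0},{"hand": -1,"x": -0.008,"y": 0,"z": 0,"yaw": 0},{"hand": -1,"x": -0.01,"y": 0,"z": 0,"yaw": 0},{"hand": -1,"x": -0.01,"y": 0,"z": 0,"yaw": 0},{"hand": -1,"x": -0.01,"y": 0,"z": 0,"yaw": 0},{"hand": -1,"x": -0.01,"y": 0,"z": 0,"yaw": 0},{"hand": -1,"x": -0.01,"y": 0,"z": 0,"yaw": 0},{"hand": -1,"x": -0.01,"y": 0,"z": 0,"yaw": 0},{"hand": -1,"x": -0.01,"y": 0,"z": 0,"yaw": 0},{"hand": -1,"x": -0.008,"y": 0,"z": 0,"yaw": 0}]}}

```text
clock: 4.55
eef_pos: [516.2, 5.2, 17.4]
eef_rot: [-3.141, -0.0, 1.854]
wrist_force: [-0.4, 3.5, 3.0]
finger_gap: 0.2
finger_force: 1.9
```

Request:
{"method": "arm_command", "body": {"targets": [{"hand": -1,"x": -0.004,"y": 0,"z": 0,"yaw": 0},{"hand": -1,"x": -0.004,"y": 0,"z": 0,"yaw": 0},{"hand": -1,"x": 0,"y": 0,"z": 0,"yaw": 0}]}}

```text
clock: 4.85
eef_pos: [518.3, -2.0, 17.3]
eef_rot: [-3.141, 0.0, 1.854]
wrist_force: [-0.2, -0.3, 0.2]
finger_gap: 0.2
finger_force: 0.0
```

Run:
```python
from cell import camera
import cv2
a=camera("top")[:,:,::-1]; cv2.imwrite("pics/t2.png",cv2.resize(a[185:318,160:336],None,fx=4.5,fy=4.5,interpolation=cv2.INTER_CUBIC))
```

```text
(no output)
```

View pics/t2.png

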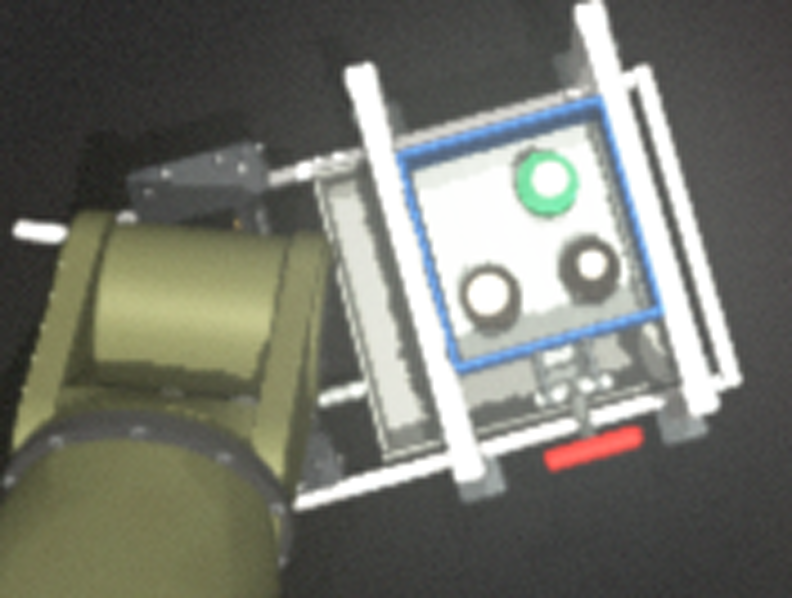

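The tray rim corners are now at (315,182) and (386,462), so about 15 mm remain. I'll creep to the stop.

Request:
{"method": "arm_command", "body": {"targets": [{"hand": -1,"x": -0.003,"y": 0,"z": 0,"yaw": 0},{"hand": -1,"x": -0.003,"y": 0,"z": 0,"yaw": 0},{"hand": -1,"x": -0.003,"y": 0,"z": 0,"yaw": 0},{"hand": -1,"x": -0.002,"y": 0,"z": 0,"yaw": 0},{"hand": -1,"x": -0.002,"y": 0,"z": 0,"yaw": 0}]}}

```text
clock: 5.4
eef_pos: [521.9, -14.2, 17.3]
eef_rot: [-3.141, -0.0, 1.855]
wrist_force: [-1.3, 1.8, -1.4]
finger_gap: 0.8
finger_force: 0.9
```

Request:
{"method": "arm_command", "body": {"targets": [{"hand": -1,"x": -0.0015,"y": 0,"z": 0,"yaw": 0},{"hand": -1,"x": -0.0015,"y": 0,"z": 0,"yaw": 0}]}}

```text
clock: 5.6
eef_pos: [522.7, -17.0, 17.4]
eef_rot: [-3.142, -0.0, 1.855]
wrist_force: [0.1, 2.3, -0.9]
finger_gap: 0.2
finger_force: 0.8
```

Request:
{"method": "arm_command", "body": {"targets": [{"hand": -1,"x": -0.0015,"y": 0,"z": 0,"yaw": 0}]}}

```text
clock: 5.7
eef_pos: [523.1, -18.4, 17.4]
eef_rot: [-3.141, -0.0, 1.855]
wrist_force: [0.5, 1.6, -1.4]
finger_gap: 0.6
finger_force: 0.8
```

Request:
{"method": "arm_command", "body": {"targets": [{"hand": -1,"x": -0.0015,"y": 0,"z": 0,"yaw": 0}]}}

```text
clock: 5.8
eef_pos: [523.2, -19.5, 17.4]
eef_rot: [-3.141, -0.001, 1.854]
wrist_force: [-5.3, 12.1, 4.4]
finger_gap: 0.3
finger_force: 6.8
```

Request:
{"method": "arm_command", "body": {"targets": [{"hand": -1,"x": -0.001,"y": 0,"z": 0,"yaw": 0}]}}

```text
clock: 5.9
eef_pos: [523.1, -19.7, 17.4]
eef_rot: [-3.14, -0.003, 1.854]
wrist_force: [-7.9, 16.9, 5.6]
finger_gap: 0.3
finger_force: 9.0
```

The tray is against the stop (push force rose from 2 to about 18 N). I'll back off, lift and go round to the front of the latch pad.

Request:
{"method": "arm_command", "body": {"targets": [{"hand": -1,"x": 0.004,"y": 0,"z": 0,"yaw": 0},{"hand": -1,"x": 0.02,"y": 0,"z": 0,"yaw": 0},{"hand": -1,"x": 0.02,"y": 0,"z": -0.03,"yaw": 0},{"hand": -1,"x": 0,"y": 0,"z": -0.045,"yaw": 0},{"hand": -1,"x": 0,"y": 0,"z": -0.045,"yaw": 0},{"hand": -1,"x": 0,"y": 0,"z": -0.045,"yaw": 0},{"hand": -1,"x": 0,"y": 0,"z": -0.045,"yaw": 0},{"hand": -1,"x": 0,"y": 0,"z": -0.045,"yaw": 0},{"hand": -1,"x": 0,"y": 0,"z": -0.045,"yaw": 0},{"hand": -1,"x": 0,"y": 0,"z": 0,"yaw": 0}]}}

```text
clock: 6.9
eef_pos: [512.9, 21.3, 323.6]
eef_rot: [3.132, 0.004, 1.854]
wrist_force: [0.6, -1.1, 0.2]
finger_gap: 0.3
finger_force: 0.0
```

Run:
```python
from cell import camera
import cv2
a=camera("side")[:,:,::-1]; cv2.imwrite("pics/s3.png",cv2.resize(a[150:310,150:350],None,fx=3.7,fy=3.7,interpolation=cv2.INTER_CUBIC))
from h import *
from cell import manip
s=manip.read_state();print(s["eef_pos"],s["eef_rot"])
# predicted pad top corners & tray +y rim when at y=-1 in side px crop coords
c=np.array([562.5,-148.5]);t=.2836;R=np.array([[np.cos(t),-np.sin(t)],[np.sin(t),np.cos(t)]])
for q in[(-110,-22,277),(-110,22,277),(-110,-22,245),(-110,22,245),(-80,84,50),(80,84,50),(-80,-86,50)]:
    p=w2px("side",[*(c+R@q[:2]),q[2]]);print(q,(p-[150,150])*3.7)
```

```text
[512.27417691  21.28939212 320.10265669] [3.13638506e+00 2.12703507e-03 1.85443692e+00]
(-110, -22, 277) [305.96073745 182.8970962 ]
(-110, 22, 277) [251.66289923 166.50930062]
(-110, -22, 245) [308.62210239 231.28162618]
(-110, 22, 245) [254.95844213 214.00891509]
(-80, 84, 50) [236.35170846 431.01546161]
(80, 84, 50) [379.6670904 340.4498578]
(-80, -86, 50) [428.9717777  511.68892812]
```

View pics/s3.png

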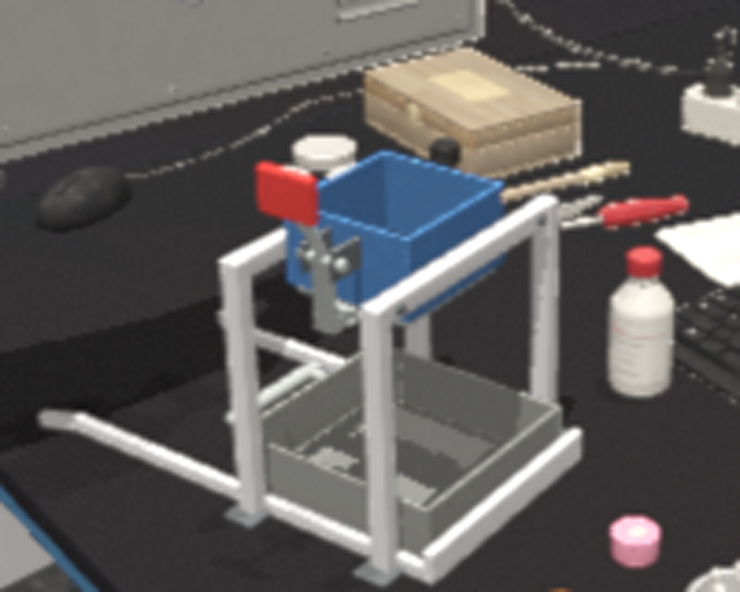

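The tray sits against the end stop, the floor is shut, and the pad is at (257–317, 163–225). Moving to the front of the pad.

Request:
{"method": "arm_command", "body": {"targets": [{"hand": -1,"x": -0.03,"y": -0.025,"z": 0,"yaw": 0},{"hand": -1,"x": -0.03,"y": -0.025,"z": 0,"yaw": 0},{"hand": -1,"x": -0.03,"y": -0.025,"z": 0,"yaw": 0},{"hand": -1,"x": -0.03,"y": -0.025,"z": 0,"yaw": 0},{"hand": -1,"x": -0.03,"y": -0.025,"z": 0,"yaw": 0},{"hand": -1,"x": -0.03,"y": -0.025,"z": 0,"yaw": 0},{"hand": -1,"x": 0,"y": 0,"z": 0,"yaw": 0},{"hand": -1,"x": 0,"y": 0,"z": 0.035,"yaw": 0},{"hand": -1,"x": 0,"y": 0,"z": 0.035,"yaw": 0},{"hand": -1,"x": 0,"y": 0,"z": 0,"yaw": 0}]}}

```text
clock: 7.95
eef_pos: [416.4, -192.1, 243.0]
eef_rot: [-3.136, -0.006, 1.855]
wrist_force: [-0.8, 0.4, 0.6]
finger_gap: 0.8
finger_force: 0.0
```

Run:
```python
from cell import camera
import cv2
a=camera("side")[:,:,::-1]; cv2.imwrite("pics/s4.png",cv2.resize(a[110:270,150:350],None,fx=3.7,fy=3.7,interpolation=cv2.INTER_CUBIC))
from h import *
from cell import manip
s=manip.read_state();print(s["eef_pos"],s["eef_rot"])
c=np.array([562.5,-148.5]);t=.2836;R=np.array([[np.cos(t),-np.sin(t)],[np.sin(t),np.cos(t)]])
print(R.T@(s["eef_pos"][:2]-c))
```

```text
[ 417.34116165 -192.58303582  245.99595286] [-3.13862857e+00 -2.89882508e-03  1.85484792e+00]
[-151.69540681   -1.70468516]
```

View pics/s4.png

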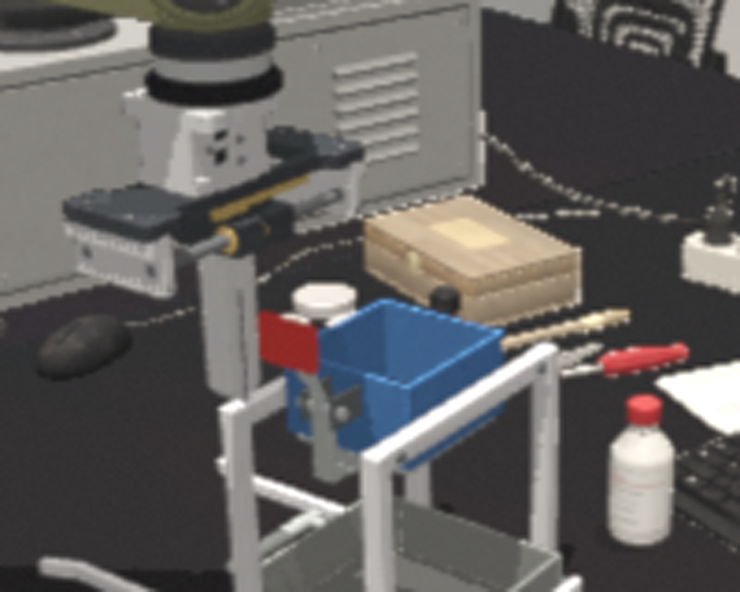

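Run:
```python
from cell import camera,manip
import cv2
from h import *
a=camera("side")[:,:,::-1]; cv2.imwrite("pics/s5.png",cv2.resize(a[190:240,190:260],None,fx=10,fy=10,interpolation=cv2.INTER_CUBIC))
P=manip.read_state()["eef_pos"];print(P)
t=.2836;ex=np.array([np.cos(t),np.sin(t),0]);ey=np.array([-np.sin(t),np.cos(t),0])
for n,Q in[("tcp",P),("+x40",P+40*ex),("tcp -x-y",P-12.5*ex-8*ey),("-x+y",P-12.5*ex+8*ey),("+x-y",P+12.5*ex-8*ey)]: print(n,(w2px("side",Q)-[190,190])*10)
```

```text
[ 418.06627111 -193.00206115  247.84013744]
tcp [242.24243684 256.92512957]
+x40 [364.37924213 194.25366734]
tcp -x-y [229.49713351 286.49152361]
-x+y [175.89786272 268.14057519]
+x-y [307.93557113 245.81980882]
```

View pics/s5.png

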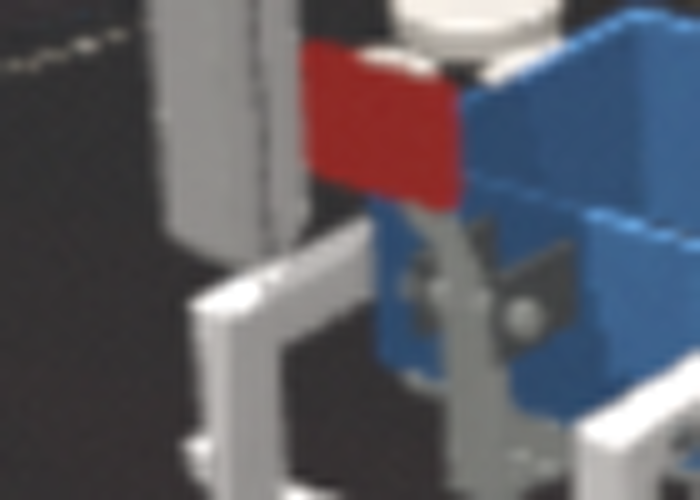

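The fingertips (165–308, bottom near 250) stand in front of the pad (303–463, 40–210) and about 5 mm to its left. I'll shift slightly and then push.

Request:
{"method": "arm_command", "body": {"targets": [{"hand": -1,"x": -0.005,"y": 0,"z": 0.002,"yaw": 0},{"hand": -1,"x": 0,"y": 0.01,"z": 0,"yaw": 0},{"hand": -1,"x": 0,"y": 0.01,"z": 0,"yaw": 0},{"hand": -1,"x": 0,"y": 0.006,"z": 0,"yaw": 0},{"hand": -1,"x": 0,"y": 0.004,"z": 0,"yaw": 0}]}}

```text
clock: 8.55
eef_pos: [448.8, -189.4, 245.5]
eef_rot: [-3.141, 0.0, 1.855]
wrist_force: [-3.7, -1.2, 3.1]
finger_gap: 0.5
finger_force: 2.3
```

Request:
{"method": "arm_command", "body": {"targets": [{"hand": -1,"x": 0,"y": 0.004,"z": 0,"yaw": 0},{"hand": -1,"x": 0,"y": 0.004,"z": 0,"yaw": 0},{"hand": -1,"x": 0,"y": 0.004,"z": 0,"yaw": 0},{"hand": -1,"x": 0,"y": 0,"z": 0,"yaw": 0}]}}

```text
clock: 8.95
eef_pos: [459.7, -186.5, 246.1]
eef_rot: [-3.141, 0.001, 1.855]
wrist_force: [-6.2, -2.2, 5.3]
finger_gap: 0.1
finger_force: 3.6
```

Request:
{"method": "arm_command", "body": {"targets": [{"hand": -1,"x": 0,"y": 0.004,"z": 0,"yaw": 0},{"hand": -1,"x": 0,"y": 0.004,"z": 0,"yaw": 0},{"hand": -1,"x": 0,"y": 0,"z": 0,"yaw": 0}]}}

```text
clock: 9.25
eef_pos: [467.5, -184.5, 246.9]
eef_rot: [3.141, 0.002, 1.854]
wrist_force: [-9.4, -1.6, 13.3]
finger_gap: 0.4
finger_force: 6.6
```

Run:
```python
from cell import camera
import cv2,numpy as np
s=camera("side")[:,:,::-1]; t=camera("top")[:,:,::-1]
s=cv2.resize(s[190:310,190:310],None,fx=4,fy=4,interpolation=cv2.INTER_CUBIC)
t=cv2.resize(t[200:320,230:310],None,fx=4,fy=4,interpolation=cv2.INTER_CUBIC)
cv2.imwrite("pics/p6.png",np.hstack([s,t]))
```

```text
(no output)
```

View pics/p6.png

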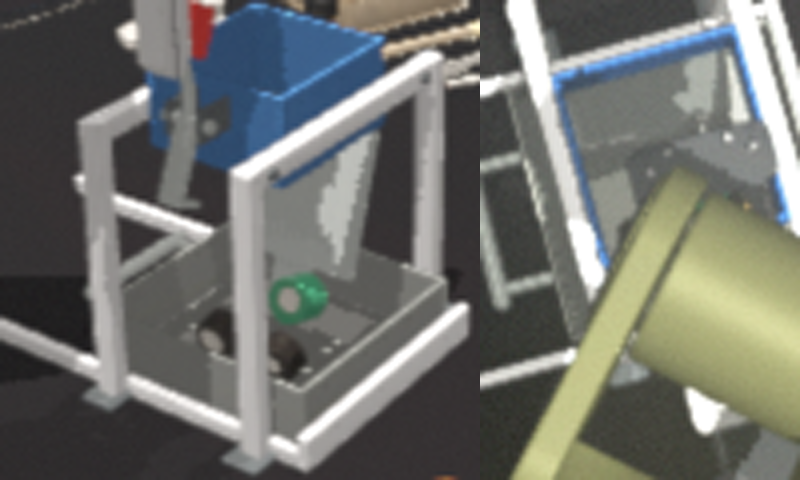

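The floor hangs open at (345,200). The green specimen (298,298) and the two black ones (213,330) and (283,355) are in the tray. I'll let go and back away.

Request:
{"method": "arm_command", "body": {"targets": [{"hand": -1,"x": 0,"y": 0,"z": 0,"yaw": 0},{"hand": -1,"x": 0,"y": -0.01,"z": 0,"yaw": 0},{"hand": -1,"x": 0,"y": -0.01,"z": 0,"yaw": 0},{"hand": -1,"x": 0,"y": -0.015,"z": 0,"yaw": 0},{"hand": -1,"x": 0,"y": -0.02,"z": 0,"yaw": 0},{"hand": -1,"x": 0,"y": -0.02,"z": 0,"yaw": 0},{"hand": -1,"x": 0,"y": 0,"z": -0.03,"yaw": 0},{"hand": -1,"x": 0,"y": 0,"z": -0.04,"yaw": 0},{"hand": -1,"x": 0,"y": 0,"z": 0,"yaw": 0},{"hand": -1,"x": 0,"y": 0,"z": 0,"yaw": 0}]}}

```text
clock: 10.35
eef_pos: [395.0, -205.3, 315.7]
eef_rot: [3.14, 0.001, 1.854]
wrist_force: [-0.3, 0.7, -0.7]
finger_gap: 0.5
finger_force: 0.0
```

Request:
{"method": "arm_command", "body": {"targets": [{"x": 0,"y": 0,"z": 0,"yaw": 0},{"x": 0,"y": 0,"z": 0,"yaw": 0},{"x": 0,"y": 0,"z": 0,"yaw": 0},{"x": 0,"y": 0,"z": 0,"yaw": 0},{"x": 0,"y": 0,"z": 0,"yaw": 0},{"x": 0,"y": 0,"z": 0,"yaw": 0},{"x": 0,"y": 0,"z": 0,"yaw": 0},{"x": 0,"y": 0,"z": 0,"yaw": 0},{"x": 0,"y": 0,"z": 0,"yaw": 0},{"x": 0,"y": 0,"z": 0,"yaw": 0}]}}

```text
schema error: expected keys hand, x, y, z, yaw
```

Run:
```python
from cell import camera
import cv2,numpy as np
s=camera("side")[:,:,::-1]; cv2.imwrite("pics/p7.png",cv2.resize(s[150:310,180:330],None,fx=3.7,fy=3.7,interpolation=cv2.INTER_CUBIC))
```

```text
(no output)
```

View pics/p7.png

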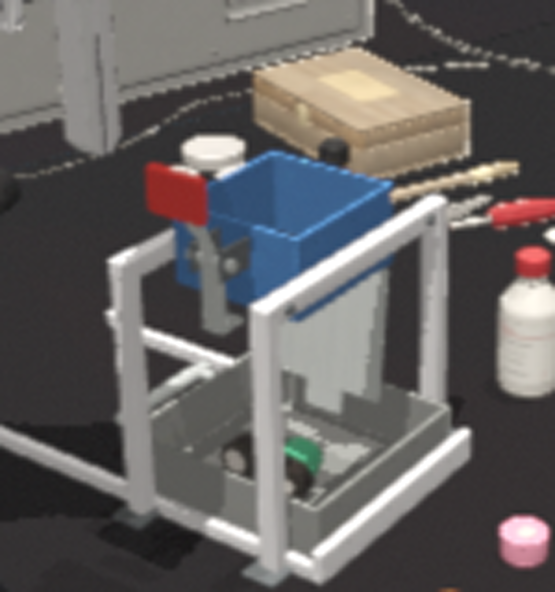

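The latch has sprung back (pad at (177,193)), the floor is open, and all three specimens are in the tray near (235,455), (295,472) and (303,455). I'll wait for any rolling to stop.

Request:
{"method": "arm_command", "body": {"targets": [{"hand": -1,"x": 0,"y": 0,"z": 0,"yaw": 0},{"hand": -1,"x": 0,"y": 0,"z": 0,"yaw": 0},{"hand": -1,"x": 0,"y": 0,"z": 0,"yaw": 0},{"hand": -1,"x": 0,"y": 0,"z": 0,"yaw": 0},{"hand": -1,"x": 0,"y": 0,"z": 0,"yaw": 0},{"hand": -1,"x": 0,"y": 0,"z": 0,"yaw": 0},{"hand": -1,"x": 0,"y": 0,"z": 0,"yaw": 0},{"hand": -1,"x": 0,"y": 0,"z": 0,"yaw": 0},{"hand": -1,"x": 0,"y": 0,"z": 0,"yaw": 0},{"hand": -1,"x": 0,"y": 0,"z": 0,"yaw": 0}]}}

```text
clock: 11.4
eef_pos: [395.3, -205.1, 315.5]
eef_rot: [3.142, 0.0, 1.855]
wrist_force: [1.3, 0.0, -0.2]
finger_gap: 0.3
finger_force: 0.0
```

Request:
{"method": "arm_command", "body": {"targets": [{"hand": -1,"x": 0,"y": 0,"z": 0,"yaw": 0},{"hand": -1,"x": 0,"y": 0,"z": 0,"yaw": 0},{"hand": -1,"x": 0,"y": 0,"z": 0,"yaw": 0},{"hand": -1,"x": 0,"y": 0,"z": 0,"yaw": 0},{"hand": -1,"x": 0,"y": 0,"z": 0,"yaw": 0},{"hand": -1,"x": 0,"y": 0,"z": 0,"yaw": 0},{"hand": -1,"x": 0,"y": 0,"z": 0,"yaw": 0},{"hand": -1,"x": 0,"y": 0,"z": 0,"yaw": 0},{"hand": -1,"x": 0,"y": 0,"z": 0,"yaw": 0},{"hand": -1,"x": 0,"y": 0,"z": 0,"yaw": 0}]}}

```text
clock: 12.4
eef_pos: [395.3, -205.1, 315.5]
eef_rot: [3.142, 0.0, 1.855]
wrist_force: [-0.6, 1.2, -0.3]
finger_gap: 0.4
finger_force: 0.0
```

Run:
```python
from cell import camera
import cv2,numpy as np
f=[camera("side") for _ in range(20)]
r=lambda i:np.mean(f[i:i+4],0)[240:300,215:310]
print(np.abs(r(0)-r(4)).max(),np.abs(r(0)-r(16)).max(), np.abs(r(0)-r(16)).mean())
cv2.imwrite("pics/p8.png",cv2.resize(f[-1][150:310,180:330,::-1],None,fx=3.7,fy=3.7,interpolation=cv2.INTER_CUBIC))
```

```text
2.75 2.75 0.3211988304093567
```

View pics/p8.png

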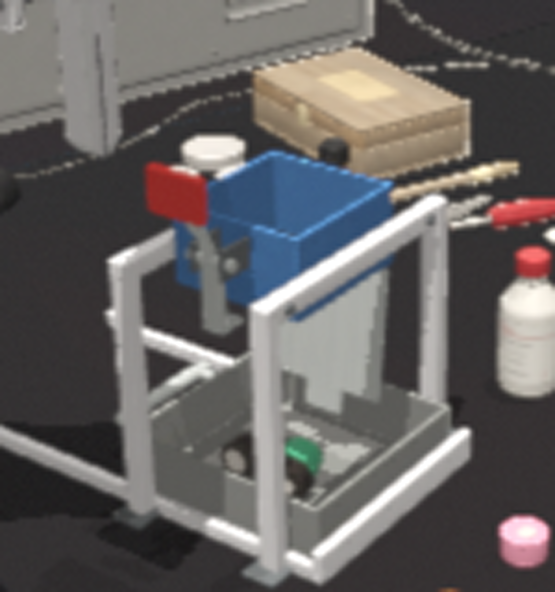

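Nothing is moving: the specimens rest in the tray at the same pixels as before, the latch is back, and the arm touches nothing. Handing in.

```bash
python3 -c "
from cell import manip
print(manip.sign_off())"
```

```text
the job is handed in; nothing more can be done
None
```

I handed the job in at about 13.5 s of the 42 s allowed: the tray is against the end stop, the bin floor hangs open, all three specimens lie still in the tray, and the latch has sprung back; sign-off returned no verdict, and I did not re-check the brown bottle or swab jar, though the arm never went near them.

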